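# Pack the gift box from the sheet pan

### The arm

A 6-joint arm with a two-finger parallel gripper is mounted at the origin on the work surface. World frame = base frame: x ahead of the robot, y to its left, z up, the work surface at z = 0. Lengths are in m, angles in rad, forces in N, time in s.
With the tool pointing down it reaches from about 0.25 to 0.775 m from the base axis. Payload 4 kg.
Tool frame: the origin (TCP) lies on the centre line of the jaws, within the pads' length; the fingertips stand 17 mm ahead of it and the grasp point (between the pads) lies 2 mm behind it; z points along the fingers, y is the line along which they close (so a half turn about z gives the same grasp; the last joint's range is limited). The gripper opens to 94 mm and grips with 3 to 60 N. Pads are 16 mm wide; open, the fingers measure 119 mm over their backs; the gripper's body (75 mm by 177 mm) begins 78 mm behind the grasp point.
Start: joints at [-1.297, 0.087, 1.371, -0, 1.684, -0.103], TCP at [0.202, -0.511, 0.223] pointing down, gripper open.
Joint ranges: [-3.1, 3.1], [-0.76, 2.03], [0.27, 2.55], [-1.08, 4.22], [0.17, 2.65], [-2.57, 2.57]. Speed limits (rad/s): [2.79, 2.79, 3.14, 3.14, 3.14, 3.14].

### API

Orientations are given as [roll, pitch, yaw] about the fixed x, y, z axes, in that order (R = Rz(yaw) Ry(pitch) Rx(roll)).
In Python, from bench import robot gives the robot as it stands.
- The arm moves only by the tool servo_tool, never from a script. Its argument "plan" is a list of rows, each a list of 7 numbers: the shift along the tool's x, y, z normalised to -1 to 1, where 1 is 0.1 m, then the turn, a rotation vector about the tool's x, y, z normalised to -1 to 1, where 1 is pi/2 rad, then the finger opening in mm, from 0 to 94. In form: [[x, y, z, ax, ay, az, gripper], ...]. A call has 1 to 12 rows; each row is the pose to reach, as a shift and turn from the pose commanded when the call began, along the tool's axes at that moment; what a row does not reach only later rows make up. A row lasts 1/12 s, in which the tool goes at most 41.7 mm and 7.16 degrees, less where a joint would pass 70% of its speed; a pose out of reach is approached as far as the arm can. A call with a number of a shift or a turn outside -1 to 1 is refused whole. A call with a gripper value outside its range is refused whole. The fingers move at their own pace and stop on an object; the grip force is fixed at half the most. Time passes only in rows, so rows that repeat a pose let the fingers close. It gives the time, the measured TCP pose, the force, the opening and the grip force at its end, in the units of the state.
- robot.get_obs(): the state, without advancing time (a new reading comes with each control period).
- robot.snapshot(name): name is "side" or "top" or "wrist"; returns the picture (384x512x3 uint8, red, green, blue); there is no depth.
- robot.camera_params(name): a dict with "camera_matrix" (3x3 intrinsics, pixels), "rvec" (rotation vector, rad) and "tvec" (3), from world to camera coordinates, as OpenCV has them; the wrist camera has in their place "tool_from_camera" (4x4, takes a point from camera to tool coordinates, whose origin is the TCP and whose axes are the flange's). Camera axes: x right, y down, z forward; pixel columns grow to the right and rows downward; lengths in m; the calibration is good to about 2 mm. A picture is of the moment at which its call begins: read the wrist's pose just before it. camera_params takes no time and is no camera call.
- robot.close_job(): hands the job in; it is judged then, once.
Trained networks look in the newest picture that a camera, given by its name, has taken for a name from the list of things; names that differ only in an ending like _2 or _b are one class to them, and where a whole thing is asked for, a point or a joint stands for the part that bears it (a point fixed in the world has none). Each returns a list of dicts, best first, with "conf" (0 to 1); they miss things now and then, are a little off and sometimes report something else, mostly with a low value. They report only what shows in the picture. A call takes as long as a camera call. They do not tell look-alikes from the thing itself.
- robot.find_in(thing, camera): "extent" ([centre column, centre row, width, height] in pixels, round what is visible of it).
The state is a dict: "time": time; "joint_positions": joint angles; "qvel": joint speeds; "joint_torque": joint torques, N m; "tool_pos": TCP position; "ee_rot": TCP orientation; "wrist_force": force on the tool from outside, world axes, zero at the start; "wrist_torque": the same for the moment, N m; "width": finger opening in m; "finger_force": force on a finger pad.
Only numpy, scipy, OpenCV 4.12 (cv2) and the standard library are available. Lean on these libraries where they do the work, as an engineer would, in place of code of your own. Each camera call takes 0.05 s, during which the arm holds its last target. There are 200 camera calls.

### The job

Pack the gift box: from the sheet pan take the low honey jar, the mini honey jar, the square tea tin and the slim clear box of cookies, and stand each upright in the pocket of the box that is cut to its own shape and size, right down on the pocket's floor. Set them in, do not drop them. The tall honey jar and the round tea tin belong to another order: leave them standing where they are.

Things in the scene. Friction and masses are not known exactly. Their poses are not given: they have to be found in the camera images.
- jar: Low honey jar (loose): round amber glass, paper label, steel screw lid; 60 mm diameter, 72 mm high, about 0.24 kg; straight glass wall up to 49 mm, lid 56 mm diameter above 59 mm. Origin: centre of its underside, z up. Goes into fit_jar. All goods start on a dark sheet-metal baking pan, 300 x 380 mm, floor 3 mm above the table, low rim 16 mm high.
- mini_jar: Mini honey jar (loose): same make as the low jar, 42 mm diameter, 62 mm high, about 0.11 kg; straight glass wall up to 39 mm, lid 38 mm diameter above 49 mm. Origin: centre of its underside, z up. Goes into fit_mini. On the pan, goods are at least 90 mm apart, centre to centre.
- square_tin: Square tea tin (loose): bare metal with a paper band, 44 x 44 mm, 95 mm high, about 0.13 kg; the top 20 mm is its lid, 42 x 42 mm. Origin: centre of its underside, z up, x and y square to its side faces. Goes into fit_tin.
- cookie_box: Slim clear plastic box (loose) with three round cookies standing on edge inside and a white lid: 32 mm thick (its x), 70 mm wide (its y), 85 mm high, about 0.12 kg. Origin: centre of its underside, z up. Goes into fit_box, its wide side along the pocket's long side.
- tall_jar: Tall honey jar (loose, a look-alike to leave alone): same make and diameter as the low jar (60 mm) but 110 mm high. Origin: centre of its underside. On the pan, not listed, there is also a stack of white paper cups, mouth down, 62 mm diameter, 86 mm high.
- round_tin: Round tea tin (loose, a look-alike to leave alone): same metal, band and height (95 mm) as the square tin but round, 52 mm diameter. Origin: centre of its underside.
- fit_jar: Brown board fitment in the gift box (fixed), with the large round pocket, 76 mm diameter, for the low jar. Fitment 100 x 100 x 22 mm, its pocket in the middle, 17 mm deep: pocket floor 5 mm above the fitment's underside, 9 mm above the table; fitment top 26 mm above the table. Origin: centre of the fitment's underside (4 mm above the table), z up.
- fit_mini: Fitment of the same size and depth as fit_jar, with the small round pocket, 58 mm diameter, for the mini jar. Origin: centre of its underside. The gift box is an open square carton, 214 mm outside, walls 3 mm thick and 30 mm high; the four fitments fill it two by two, square with it, in any arrangement.
- fit_tin: Fitment of the same size and depth as fit_jar, with the square pocket, 60 x 60 mm, sides along the fitment's x and y, for the square tin. Origin: centre of its underside.
- fit_box: Fitment of the same size and depth as fit_jar, with the oblong pocket, 48 mm along its x and 86 mm along its y, for the clear cookie box. Origin: centre of its underside.
Things that resemble listed ones, but are neither listed nor needed, are in the scene too. What is shaped like the cookie_box but red is not meant. Leave any purple look-alike of the fit_jar alone.

How it is judged:
By the outcome, as a careful person would: the job done as asked, in the order asked, and still so for the second after the job is handed in, with the robot touching nothing.
It also fails if it takes over 112 s, if anything falls off the work surface, if the arm or the gripper's body presses on something with over 40 N, if the wrist force passes 120 N, or if a joint passes its speed limit or range.

## Working session

There is one attempt and no reset: what is moved stays moved. The work goes in short steps, Python scripts to look and compute and a tool call to move; the robot and the scene stay as the last step left them, time stands still between calls to the robot, and variables do not carry over. Pictures are saved under pics/ and viewed, at most 14 in all, crops included, and the job is handed in when it is done.

Besides the shell and the picture viewer there is one more tool, called after "Call:" as a command line: name --pt "numbers of a row" for each row, then --argument value for the rest. servo_tool: Moves the arm, as the interface text tells. Scaled input: -1 to 1 covers 0.1 m each way for a shift and pi/2 rad each way for a turn. Its arguments: {"type":"object","properties":{"plan":{"type":"array","items":{"type":"array","items":{"type":"number"}}}},"required":["plan"]}

```bash
mkdir -p pics; ls; python3 - <<'E'
from bench import robot
import cv2,numpy as np
o=robot.get_obs(); print(o['time'],o['tool_pos'],o['ee_rot'],o['width'])
a=robot.snapshot('top');cv2.imwrite('pics/top.png',a[...,::-1])
b=robot.snapshot('side');cv2.imwrite('pics/side.png',b[...,::-1])
for n in('top','side','wrist'):
    print(n,{k:np.round(v,4).tolist() for k,v in robot.camera_params(n).items()})
E
```

```text
pics
0.0 [ 0.20220351 -0.51092495  0.22132054] [-3.13941456e+00 -2.08869437e-04  3.76776704e-01] 0.09386828926531565
top {'camera_matrix': [[362.3566, 0.0, 253.0265], [0.0, 362.3566, 190.0056], [0.0, 0.0, 1.0]], 'rvec': [2.1334, -2.1988, 0.0625], 'tvec': [0.0284, 0.4826, 0.7547]}
side {'camera_matrix': [[374.5169, 0.0, 256.8409], [0.0, 374.5169, 194.8158], [0.0, 0.0, 1.0]], 'rvec': [0.5207, -2.6153, 1.2659], 'tvec': [0.4561, 0.1515, 0.7004]}
wrist {'camera_matrix': [[266.0054, 0.0, 257.0732], [0.0, 266.0054, 190.2935], [0.0, 0.0, 1.0]], 'tool_from_camera': [[-0.0002, -0.9645, -0.2642, 0.0759], [1.0, -0.0003, 0.0004, 0.0002], [-0.0004, -0.2642, 0.9645, -0.1613], [0.0, 0.0, 0.0, 1.0]]}
```

View pics/top.png

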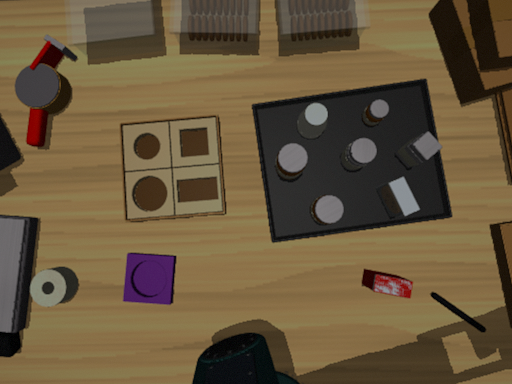

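View pics/side.png

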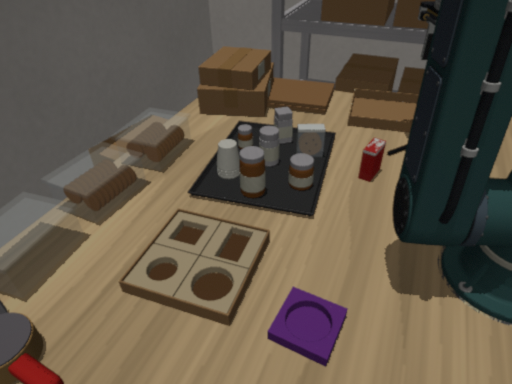

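The top view shows the box at (173,168) with its pockets: mini (147,146), tin (193,142), jar (150,193), oblong (197,189). On the pan are the low jar (328,209), mini (377,110), square tin (425,147) and cookie box (402,197). The ones to leave are the tall jar (292,159), round tin (360,152) and cups (313,118).

```bash
cat > h.py <<'E'
import cv2,numpy as np
from bench import robot
from scipy.spatial.transform import Rotation as Ro
def cam(n):
    p=robot.camera_params(n);K=p['camera_matrix']
    if n=='wrist':
        o=robot.get_obs();T=np.eye(4);T[:3,:3]=Ro.from_euler('xyz',o['ee_rot']).as_matrix();T[:3,3]=o['tool_pos']
        M=T@p['tool_from_camera'];return K,M[:3,:3],M[:3,3]
    R=cv2.Rodrigues(np.array(p['rvec'],float))[0];return K,R.T,-R.T@np.array(p['tvec']).ravel()
def pix2w(n,uv,z,c=None):
    K,R,t=c or cam(n);uv=np.atleast_2d(np.array(uv,float))
    d=np.c_[uv,np.ones(len(uv))]@np.linalg.inv(K).T@R.T
    return t+d*((z-t[2])/d[:,2])[:,None]
def w2pix(n,P,c=None):
    K,R,t=c or cam(n);q=(np.atleast_2d(P)-t)@R@np.array(K).T;return q[:,:2]/q[:,2:]
E
python3 - <<'E'
from h import *
a=cv2.imread('pics/top.png')
c1=cv2.resize(a[85:230,285:455],None,fx=4.4,fy=4,interpolation=cv2.INTER_CUBIC)
cv2.imwrite('pics/c1.png',cv2.resize(a[85:230,280:455],None,fx=4,fy=4,interpolation=cv2.INTER_CUBIC))
cv2.imwrite('pics/c2.png',cv2.resize(a[105:230,110:235],None,fx=4,fy=4,interpolation=cv2.INTER_CUBIC))
for n,uv,z in [('jar',(328,209),.075),('mini',(377,108),.065),('tin',(425,147),.098),('box',(404,197),.088),('tall',(292,158),.113),('round',(362,150),.098),('cups',(315,115),.089),('gift',(173,168),.026)]: print(n,pix2w('top',uv,z).round(3))
E
```

```text
jar [[ 0.437 -0.134  0.075]]
mini [[ 0.639 -0.244  0.065]]
tin [[ 0.549 -0.32   0.098]]
box [[ 0.455 -0.278  0.088]]
tall [[ 0.534 -0.064  0.113]]
round [[ 0.547 -0.2    0.098]]
cups [[ 0.622 -0.114  0.089]]
gift [[0.536 0.184 0.026]]
```

View pics/c1.png

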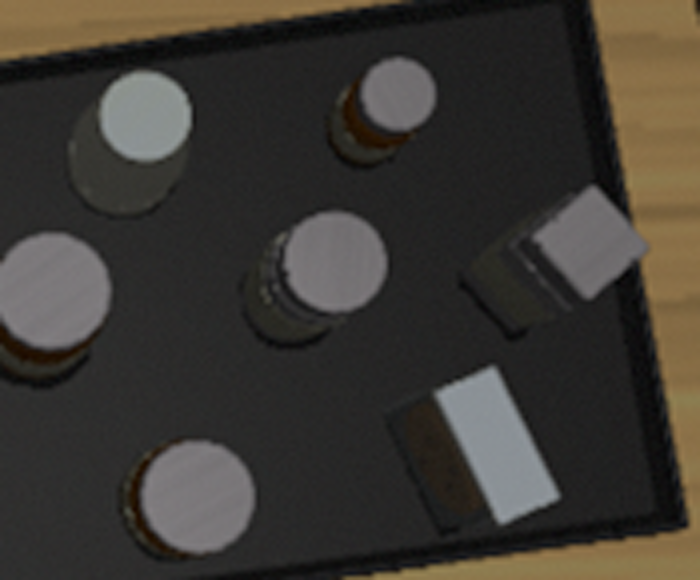

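View pics/c2.png

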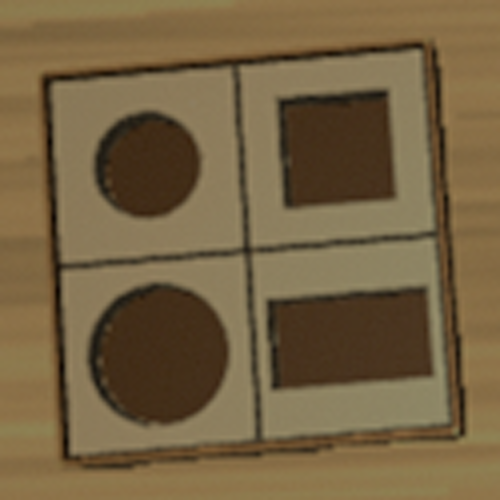

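The crops give lid corners (crop pixels): tin (532,238), (595,186), (648,246), (586,300); cookie box (435,391), (495,366), (560,496), (502,523). The lid centres are at jar (198,496) and mini (398,94). The gift box dividers cross at (247,250).

```bash
python3 - <<'E'
from h import *
f=lambda off,p:np.array(off)+(np.array(p)+.5)/4-.5
A=(280,85);B=(110,105);c=cam('top')
def rect(n,p,z):
    w=pix2w('top',f(A,p),z,c);e=np.diff(np.r_[w,w[:1]],axis=0)[:,:2]
    print(n,w.mean(0).round(4),'len',np.linalg.norm(e,axis=1).round(4),'ang',np.degrees(np.arctan2(e[:,1],e[:,0])).round(1))
rect('tin',[(532,238),(595,186),(648,246),(586,300)],.098)
rect('box',[(435,391),(495,366),(560,496),(502,523)],.088)
print('jar,mini',pix2w('top',f(A,[(198,496)]),.075,c).round(4),pix2w('top',f(A,[(398,94)]),.065,c).round(4))
print('others',pix2w('top',f(A,[(55,290)]),.113,c).round(3),pix2w('top',f(A,[(335,262)]),.098,c).round(3),pix2w('top',f(A,[(147,116)]),.089,c).round(3))
w=pix2w('top',f(B,[(247,250),(236,65),(260,440),(60,266),(435,233)]),.026,c);print(w.round(4))
u=w[1]-w[2];v=w[3]-w[4];a1=np.arctan2(u[1],u[0]);a2=np.arctan2(-v[0],v[1]);print('yaw',np.degrees([a1,a2]))
a=(a1+a2)/2;X=np.array([np.cos(a),np.sin(a)]);Y=np.array([-X[1],X[0]])
for n,i,j in [('mini',1,1),('tin',1,-1),('jar',-1,1),('fbox',-1,-1)]: print(n,(w[0,:2]+.051*i*X+.051*j*Y).round(4))
print('pockets direct',[pix2w('top',f(B,[p]),.026,c).round(4)[0,:2] for p in [(149,163),(339,149),(159,354),(351,338)]])
# side check of lids
s=cam('side')
for n,p in dict(jar=(.437,-.134,.075),mini=(.639,-.244,.065),gift=(*w[0,:2],.026)).items(): print(n,w2pix('side',p,s).round(0))
E
```

```text
tin [ 0.5524 -0.3247  0.098 ] len [0.0399 0.0379 0.04   0.0389] ang [ -52.5 -142.5  128.9   37.3]
box [ 0.4577 -0.2787  0.088 ] len [0.0315 0.0692 0.0308 0.0704] ang [ -69.1 -157.1  113.1   23.4]
jar,mini [[ 0.4372 -0.1362  0.075 ]] [[ 0.6386 -0.2487  0.065 ]]
others [[ 0.535 -0.067  0.113]] [[ 0.547 -0.203  0.098]] [[ 0.625 -0.117  0.089]]
[[0.5376 0.1877 0.026 ]
 [0.6391 0.1927 0.026 ]
 [0.4355 0.1818 0.026 ]
 [0.5322 0.2891 0.026 ]
 [0.5434 0.0863 0.026 ]]
yaw [3.05817811 3.15695043]
mini [0.5857 0.2414]
tin [0.5912 0.1395]
jar [0.4839 0.2358]
fbox [0.4894 0.134 ]
pockets direct [array([0.5868, 0.2405]), array([0.5909, 0.1372]), array([0.483 , 0.2356]), array([0.4884, 0.1324])]
jar [[301. 159.]]
mini [[243. 128.]]
gift [[198. 255.]]
```

Call:
servo_tool --pt "0.22 -0.16 0 0 0 0 94" --pt "0.45 -0.33 0 0 0 0 94" --pt "0.67 -0.5 0 0 0 0 94" --pt "0.89 -0.65 0 0 0 0 94"

```text
time: 0.43
tool_pos: [0.2614, -0.4168, 0.2218]
ee_rot: [-3.14, 0.0, 0.376]
wrist_force: [-0.0, -0.6, 0.2]
width: 0.0939
finger_force: 0.0
```

Call:
servo_tool --pt "0.22 -0.16 0 0 0 0 94" --pt "0.45 -0.33 0 0 0 0 94" --pt "0.67 -0.5 0 0 0 0 94" --pt "0.89 -0.65 0 0 0 0 94"

```text
time: 0.77
tool_pos: [0.3203, -0.3234, 0.222]
ee_rot: [-3.141, 0.0, 0.377]
wrist_force: [0.6, -0.3, 0.4]
width: 0.094
finger_force: 0.0
```

Call:
servo_tool --pt "0.22 -0.16 0 0 0 0 94" --pt "0.45 -0.33 0 0 0 0 94" --pt "0.67 -0.5 0 0 0 0 94" --pt "0.89 -0.65 0 0 0 0 94"

```text
time: 1.1
tool_pos: [0.3791, -0.2303, 0.2221]
ee_rot: [-3.141, 0.0, 0.377]
wrist_force: [-0.4, -0.0, 0.3]
width: 0.094
finger_force: 0.0
```

Call:
servo_tool --pt "0.22 -0.16 0 0 0 0 94" --pt "0.45 -0.33 0 0 0 0 94" --pt "0.67 -0.5 0 0 0 0 94" --pt "0.89 -0.65 0 0 0 0 94" --pt "0.89 -0.65 0 0 0 0 94" --pt "0.89 -0.65 0 0 0 0 94"

```text
time: 1.6
tool_pos: [0.4378, -0.1378, 0.2219]
ee_rot: [-3.141, 0.001, 0.38]
wrist_force: [-0.0, -0.3, 0.2]
width: 0.0939
finger_force: 0.0
```

```bash
cat >> h.py <<'E'
def go(x,y,z,yaw_deg):
    o=robot.get_obs();r=o['ee_rot'];R=Ro.from_euler('xyz',r).as_matrix()
    d=R.T@(np.array([x,y,z])-o['tool_pos'])/.1
    T=Ro.from_euler('xyz',[np.pi,0,np.radians(yaw_deg)]).as_matrix()
    a=Ro.from_matrix(R.T@T).as_rotvec()/(np.pi/2)
    print('t',round(o['time'],2),'p',o['tool_pos'].round(4),'yaw',np.degrees(r[2]).round(2),'w',round(o['width'],4),'F',np.round(o['wrist_force'],1),'ff',np.round(o['finger_force'],1),'| shift',d.round(3),'turn',a.round(3))
E
python3 - <<'E'
from h import *
c=cam('wrist');a=robot.snapshot('wrist')[...,::-1].copy()
cv2.imwrite('pics/w1.png',a)
print({n:w2pix('wrist',p,c).round(0).tolist() for n,p in dict(jar=(.437,-.136,.075),mini=(.6386,-.2487,.065),tin=(.552,-.325,.098),box=(.4577,-.2787,.088)).items()})
go(.437,-.136,.043,21.6)
E
```

```text
{'jar': [[255.0, 183.0]], 'mini': [[420.0, 51.0]], 'tin': [[458.0, 155.0]], 'box': [[374.0, 214.0]]}
t 1.65 p [ 0.4374 -0.1386  0.222 ] yaw 21.65 w 0.0941 F [ 0.2  0.1 -0.3] ff 0.0 | shift [ 0.008 -0.026  1.79 ] turn [-0.     0.001  0.001]
```

View pics/w1.png

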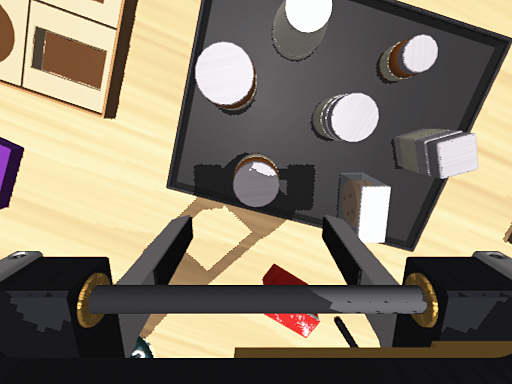

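The wrist view confirms the estimates. The lids appear at jar (256,184), mini (421,53), tin (459,155) and box (374,215), all within 2 px of prediction. Descending on the low jar.

Call:
servo_tool --pt "0.01 -0.03 0.2 0 0 0 94" --pt "0.01 -0.03 0.4 0 0 0 94" --pt "0.01 -0.03 0.6 0 0 0 94" --pt "0.01 -0.03 0.8 0 0 0 94" --pt "0.01 -0.03 1.0 0 0 0 94"

```text
time: 2.07
tool_pos: [0.4367, -0.1369, 0.1215]
ee_rot: [3.141, 0.0, 0.374]
wrist_force: [1.4, 0.6, 0.5]
width: 0.0941
finger_force: 0.0
```

Call:
servo_tool --pt "0 0 0.15 0 0 0 94" --pt "0 0 0.3 0 0 0 94" --pt "0 0 0.45 0 0 0 94" --pt "0 0 0.6 0 0 0 94" --pt "0 0 0.7 0 0 0 94" --pt "0 0 0.79 0 0 0 94" --pt "0 0 0.79 0 0 0 94" --pt "0 0 0.79 0 0 0 94"

```text
time: 2.73
tool_pos: [0.4372, -0.1359, 0.0434]
ee_rot: [-3.141, 0.001, 0.376]
wrist_force: [0.5, 0.1, -0.6]
width: 0.094
finger_force: 0.0
```

Call:
servo_tool --pt "0 0 0 0 0 0 70" --pt "0 0 0 0 0 0 60" --pt "0 0 0 0 0 0 50" --pt "0 0 0 0 0 0 45" --pt "0 0 0 0 0 0 45" --pt "0 0 0 0 0 0 45" --pt "0 0 0 0 0 0 45" --pt "0 0 0 0 0 0 45"

```text
time: 3.4
tool_pos: [0.4378, -0.1357, 0.0438]
ee_rot: [3.141, -0.0, 0.377]
wrist_force: [0.3, 0.2, 2.3]
width: 0.0593
finger_force: 30.0
```

Call:
servo_tool --pt "0 0 -0.1 0 0 0 45" --pt "0 0 -0.25 0 0 0 45" --pt "0 0 -0.4 0 0 0 45" --pt "0 0 -0.6 0 0 0 45" --pt "0 0 -0.8 0 0 0 45" --pt "0 0 -1.0 0 0 0 45"

```text
time: 3.9
tool_pos: [0.4369, -0.1352, 0.1441]
ee_rot: [-3.14, 0.001, 0.377]
wrist_force: [-0.3, -0.1, -3.5]
width: 0.0591
finger_force: 30.0
```

Call:
servo_tool --pt "0 0 -0.2 0 0 0 45" --pt "0 0 -0.4 0 0 0 45" --pt "0 0 -0.55 0 0 0 45" --pt "0 0 -0.6 0 0 0 45"

```text
time: 4.23
tool_pos: [0.4384, -0.1358, 0.2064]
ee_rot: [3.139, -0.003, 0.377]
wrist_force: [0.9, -1.2, -1.7]
width: 0.0591
finger_force: 30.0
```

Call:
servo_tool --pt "0.07 -0.12 0 0 0 0 45" --pt "0.17 -0.32 0 0 0 0 45" --pt "0.31 -0.57 0 0 0 0 45" --pt "0.45 -0.82 0 0 0 0 45"

```text
time: 4.57
tool_pos: [0.4485, -0.0419, 0.2025]
ee_rot: [-3.14, 0.002, 0.375]
wrist_force: [1.2, -0.3, -2.1]
width: 0.0593
finger_force: 30.0
```

Call:
servo_tool --pt "0.11 -0.2 0 0 0 0 45" --pt "0.22 -0.41 0 0 0 0 45" --pt "0.33 -0.62 0 0 0 0 45" --pt "0.45 -0.82 0 0 0 0 45"

```text
time: 4.9
tool_pos: [0.46, 0.0514, 0.2024]
ee_rot: [-3.141, 0.002, 0.377]
wrist_force: [-0.4, -0.5, -1.4]
width: 0.0594
finger_force: 30.0
```

Call:
servo_tool --pt "0.11 -0.2 0 0 0 0 45" --pt "0.22 -0.41 0 0 0 0 45" --pt "0.33 -0.62 0 0 0 0 45" --pt "0.45 -0.82 0 0 0 0 45"

```text
time: 5.23
tool_pos: [0.4717, 0.144, 0.2023]
ee_rot: [-3.141, 0.003, 0.377]
wrist_force: [-0.7, 0.4, -1.9]
width: 0.0591
finger_force: 30.0
```

Call:
servo_tool --pt "0.14 -0.25 0 0 0 0 45" --pt "0.26 -0.48 0 0 0 0 45" --pt "0.37 -0.68 0 0 0 0 45" --pt "0.45 -0.82 0 0 0 0 45" --pt "0.45 -0.82 0 0 0 0 45" --pt "0.45 -0.82 0 0 0 0 45"

```text
time: 5.73
tool_pos: [0.4835, 0.2359, 0.2022]
ee_rot: [3.141, 0.003, 0.378]
wrist_force: [0.5, -1.1, -2.8]
width: 0.0594
finger_force: 30.0
```

```bash
python3 - <<'E'
from h import *
c=cam('wrist');a=robot.snapshot('wrist')[...,::-1].copy()
from math import cos,sin
k=np.linspace(0,2*np.pi,40)
P={'j':(.4837,.236,.038),'m':(.586,.241,.029)}
for n,(x,y,r) in P.items():
    for q in w2pix('wrist',np.c_[x+r*np.cos(k),y+r*np.sin(k),0*k+.026],c): cv2.circle(a,tuple(int(v) for v in q),1,(0,255,0),-1)
b=np.radians(3.1);R=np.array([[cos(b),-sin(b)],[sin(b),cos(b)]])
for x,y,h,w in [(.591,.1385,.03,.03),(.489,.1335,.024,.043)]:
    p=np.array([(h,w),(h,-w),(-h,-w),(-h,w)])@R.T+[x,y]
    q=w2pix('wrist',np.c_[p,[.026]*4],c).astype(int);cv2.polylines(a,[q],True,(0,255,0),1)
cv2.imwrite('pics/w2.png',a)
go(.4837,.236,.050,21.6)
E
```

```text
t 5.78 p [0.4837 0.2352 0.2024] yaw 21.61 w 0.0591 F [ 0.3 -0.  -1.9] ff 30.0 | shift [ 0.007 -0.009  1.524] turn [0.    0.002 0.   ]
```

View pics/w2.png

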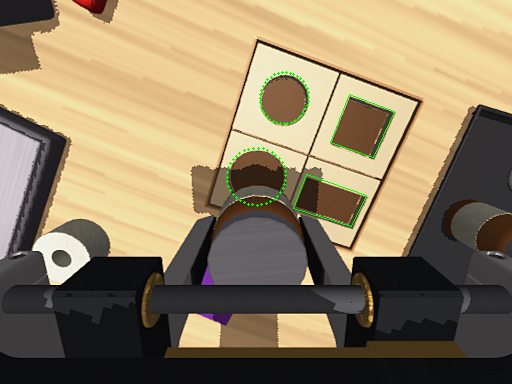

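The overlaid pocket outlines match the pockets (jar pocket at (257,177), oblong pocket at (331,200)). Lowering.

Call:
servo_tool --pt "0.01 -0.01 0.15 0 0 0 45" --pt "0.01 -0.01 0.35 0 0 0 45" --pt "0.01 -0.01 0.55 0 0 0 45" --pt "0.01 -0.01 0.75 0 0 0 45" --pt "0.01 -0.01 0.9 0 0 0 45" --pt "0.01 -0.01 1.0 0 0 0 45"

```text
time: 6.28
tool_pos: [0.4836, 0.2351, 0.1011]
ee_rot: [3.141, 0.004, 0.375]
wrist_force: [-0.1, -0.6, -3.2]
width: 0.0597
finger_force: 30.0
```

Call:
servo_tool --pt "0 0 0.1 0 0 0 45" --pt "0 0 0.2 0 0 0 45" --pt "0 0 0.3 0 0 0 45" --pt "0 0 0.37 0 0 0 45" --pt "0 0 0.42 0 0 0 45" --pt "0 0 0.46 0 0 0 45" --pt "0 0 0.49 0 0 0 45" --pt "0 0 0.51 0 0 0 45" --pt "0 0 0.52 0 0 0 45" --pt "0 0 0.525 0 0 0 45" --pt "0 0 0.525 0 0 0 45"

```text
time: 7.2
tool_pos: [0.485, 0.2371, 0.0512]
ee_rot: [3.142, -0.0, 0.377]
wrist_force: [0.3, 0.4, -3.1]
width: 0.059
finger_force: 30.0
```

```bash
python3 - <<'E'
from h import *
go(.4837,.236,.0496,21.6)
E
```

```text
t 7.2 p [0.485  0.2371 0.0512] yaw 21.59 w 0.059 F [ 0.3  0.4 -3.1] ff 30.0 | shift [-0.016  0.005  0.016] turn [ 0. -0. -0.]
```

Call:
servo_tool --pt "0 0 0.005 0 0 0 45" --pt "0 0 0.01 0 0 0 45" --pt "0 0 0.015 0 0 0 45" --pt "0 0 0.015 0 0 0 45"

```text
time: 7.53
tool_pos: [0.485, 0.237, 0.0498]
ee_rot: [3.142, -0.001, 0.377]
wrist_force: [-0.5, -0.6, -1.6]
width: 0.059
finger_force: 30.0
```

Call:
servo_tool --pt "0 0 0.005 0 0 0 45" --pt "0 0 0.01 0 0 0 45" --pt "0 0 0.01 0 0 0 45"

```text
time: 7.78
tool_pos: [0.485, 0.2371, 0.0498]
ee_rot: [3.141, -0.001, 0.377]
wrist_force: [-3.2, -1.3, 5.2]
width: 0.0592
finger_force: 30.0
```

Call:
servo_tool --pt "0 0 0 0 0 0 65" --pt "0 0 0 0 0 0 74" --pt "0 0 0 0 0 0 74" --pt "0 0 0 0 0 0 74" --pt "0 0 -0.1 0 0 0 74" --pt "0 0 -0.25 0 0 0 74" --pt "0 0 -0.5 0 0 0 74" --pt "0 0 -0.75 0 0 0 74" --pt "0 0 -1.0 0 0 0 74"

```text
time: 8.53
tool_pos: [0.4847, 0.2369, 0.15]
ee_rot: [3.142, 0.0, 0.377]
wrist_force: [-0.6, 0.2, -0.3]
width: 0.0736
finger_force: 0.0
```

Call:
servo_tool --pt "0 0.1 -0.25 0 0 0 74" --pt "-0.02 0.3 -0.5 0 0 0 74" --pt "-0.04 0.57 -0.6 0 0 0 74" --pt "-0.06 0.85 -0.6 0 0 0 74"

```text
time: 8.87
tool_pos: [0.5124, 0.1558, 0.2137]
ee_rot: [3.14, -0.009, 0.379]
wrist_force: [-0.1, -0.1, 0.4]
width: 0.074
finger_force: 0.0
```

Call:
servo_tool --pt "-0.02 0.28 0 0 0 0 74" --pt "-0.04 0.57 0 0 0 0 74" --pt "-0.06 0.85 0 0 0 0 74"

```text
time: 9.12
tool_pos: [0.5366, 0.0732, 0.2095]
ee_rot: [3.141, -0.001, 0.377]
wrist_force: [-0.0, 0.5, -0.2]
width: 0.0737
finger_force: 0.0
```

Call:
servo_tool --pt "-0.02 0.28 0 0 0 0 74" --pt "-0.04 0.57 0 0 0 0 74" --pt "-0.06 0.85 0 0 0 0 74"

```text
time: 9.37
tool_pos: [0.5622, -0.0082, 0.2093]
ee_rot: [3.141, -0.001, 0.377]
wrist_force: [0.2, 0.4, 0.2]
width: 0.0738
finger_force: 0.0
```

Call:
servo_tool --pt "-0.02 0.28 0 0 0 0 74" --pt "-0.04 0.57 0 0 0 0 74" --pt "-0.06 0.85 0 0 0 0 74"

```text
time: 9.62
tool_pos: [0.5879, -0.0895, 0.2093]
ee_rot: [3.141, -0.001, 0.377]
wrist_force: [-0.2, 0.5, 0.1]
width: 0.0737
finger_force: 0.0
```

Call:
servo_tool --pt "-0.02 0.28 0 0 0 0 74" --pt "-0.04 0.57 0 0 0 0 74" --pt "-0.06 0.85 0 0 0 0 74"

```text
time: 9.87
tool_pos: [0.6136, -0.1708, 0.2092]
ee_rot: [3.141, -0.0, 0.377]
wrist_force: [0.2, 0.3, 0.2]
width: 0.074
finger_force: 0.0
```

Call:
servo_tool --pt "-0.02 0.28 0 0 0 0 74" --pt "-0.04 0.57 0 0 0 0 74" --pt "-0.06 0.83 0 0 0 0 74" --pt "-0.06 0.83 0 0 0 0 74" --pt "-0.06 0.83 0 0 0 0 74"

```text
time: 10.28
tool_pos: [0.6381, -0.2499, 0.2081]
ee_rot: [-3.141, 0.0, 0.375]
wrist_force: [-0.0, 0.1, 0.4]
width: 0.0741
finger_force: 0.0
```

```bash
python3 - <<'E'
from h import *
go(.6386,-.2487,.043,21.6)
c=cam('wrist')
a=robot.snapshot('wrist')[...,::-1].copy()
k=np.linspace(0,2*np.pi,40)
for q in w2pix('wrist',np.c_[.6386+.019*np.cos(k),-.2487+.019*np.sin(k),0*k+.065],c): cv2.circle(a,tuple(int(v) for v in q),1,(0,255,0),-1)
t=cv2.imread('pics/top.png')*0+robot.snapshot('top')[...,::-1]
cv2.imwrite('pics/m1.png',np.hstack([cv2.resize(a,(400,300)),cv2.resize(t,(400,300))]))
E
```

```text
t 10.28 p [ 0.6381 -0.2499  0.2081] yaw 21.46 w 0.0741 F [-0.   0.1  0.4] ff 0.0 | shift [ 0.009 -0.008  1.651] turn [-0.     0.    -0.002]
```

View pics/m1.png

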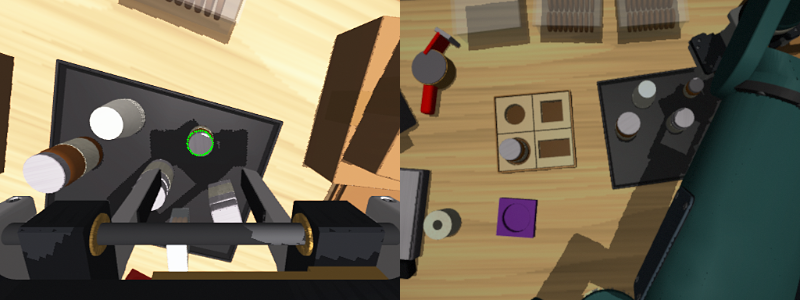

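The low jar stands in the large pocket. The mini lid matches the overlay ring at (200,142) in the left half. Descending.

Call:
servo_tool --pt "0.01 -0.01 0.2 0 0 0 74" --pt "0.01 -0.01 0.4 0 0 0 74" --pt "0.01 -0.01 0.6 0 0 0 74" --pt "0.01 -0.01 0.8 0 0 0 74" --pt "0.01 -0.01 1.0 0 0 0 74"

```text
time: 10.8
tool_pos: [0.6389, -0.2455, 0.1086]
ee_rot: [3.141, -0.001, 0.379]
wrist_force: [0.2, -0.1, 0.4]
width: 0.0741
finger_force: 0.0
```

Call:
servo_tool --pt "0 0 0.15 0 0 0 74" --pt "0 0 0.3 0 0 0 74" --pt "0 0 0.45 0 0 0 74" --pt "0 0 0.55 0 0 0 74" --pt "0 0 0.62 0 0 0 74" --pt "0 0 0.66 0 0 0 74" --pt "0 0 0.66 0 0 0 74" --pt "0 0 0.66 0 0 0 74"

```text
time: 11.47
tool_pos: [0.6392, -0.2472, 0.0433]
ee_rot: [3.141, -0.001, 0.377]
wrist_force: [-0.0, -0.5, 0.3]
width: 0.0741
finger_force: 0.0
```

Call:
servo_tool --pt "0 0 0 0 0 0 55" --pt "0 0 0 0 0 0 45" --pt "0 0 0 0 0 0 38" --pt "0 0 0 0 0 0 30" --pt "0 0 0 0 0 0 30" --pt "0 0 0 0 0 0 30" --pt "0 0 0 0 0 0 30" --pt "0 0 0 0 0 0 30"

```text
time: 12.13
tool_pos: [0.639, -0.2476, 0.0428]
ee_rot: [3.141, -0.0, 0.377]
wrist_force: [-0.1, -0.4, 0.6]
width: 0.0412
finger_force: 30.0
```

Call:
servo_tool --pt "0 0 -0.1 0 0 0 30" --pt "0 0 -0.25 0 0 0 30" --pt "0 0 -0.4 0 0 0 30" --pt "0 0 -0.6 0 0 0 30" --pt "0 0 -0.8 0 0 0 30" --pt "0 0 -1.0 0 0 0 30"

```text
time: 12.63
tool_pos: [0.6385, -0.247, 0.1435]
ee_rot: [-3.141, 0.0, 0.377]
wrist_force: [1.1, -0.1, -0.2]
width: 0.0411
finger_force: 30.0
```

Call:
servo_tool --pt "0 0 -0.2 0 0 0 30" --pt "0 0 -0.4 0 0 0 30" --pt "0 0 -0.55 0 0 0 30" --pt "0 0 -0.6 0 0 0 30"

```text
time: 12.97
tool_pos: [0.6397, -0.2476, 0.2067]
ee_rot: [3.138, -0.004, 0.377]
wrist_force: [0.0, -0.5, 0.3]
width: 0.0411
finger_force: 30.0
```

Call:
servo_tool --pt "0.04 -0.15 0 0 0 0 30" --pt "0.1 -0.38 0 0 0 0 30" --pt "0.18 -0.66 0 0 0 0 30" --pt "0.26 -0.95 0 0 0 0 30"

```text
time: 13.3
tool_pos: [0.6267, -0.1475, 0.2002]
ee_rot: [-3.139, 0.003, 0.376]
wrist_force: [0.6, 0.9, -0.9]
width: 0.0414
finger_force: 30.0
```

Call:
servo_tool --pt "0.09 -0.32 0 0 0 0 30" --pt "0.17 -0.63 0 0 0 0 30" --pt "0.26 -0.95 0 0 0 0 30"

```text
time: 13.55
tool_pos: [0.6155, -0.0489, 0.2004]
ee_rot: [-3.139, 0.003, 0.377]
wrist_force: [0.2, 1.2, -1.0]
width: 0.0411
finger_force: 30.0
```

Call:
servo_tool --pt "0.09 -0.32 0 0 0 0 30" --pt "0.17 -0.63 0 0 0 0 30" --pt "0.26 -0.95 0 0 0 0 30"

```text
time: 13.8
tool_pos: [0.6045, 0.0489, 0.2005]
ee_rot: [-3.14, 0.003, 0.377]
wrist_force: [-0.1, 0.0, 0.3]
width: 0.0412
finger_force: 30.0
```

Call:
servo_tool --pt "0.09 -0.32 0 0 0 0 30" --pt "0.17 -0.63 0 0 0 0 30" --pt "0.26 -0.95 0 0 0 0 30"

```text
time: 14.05
tool_pos: [0.5935, 0.1466, 0.2005]
ee_rot: [-3.14, 0.004, 0.377]
wrist_force: [0.5, -0.3, -0.6]
width: 0.0412
finger_force: 30.0
```

Call:
servo_tool --pt "0.08 -0.3 0 0 0 0 30" --pt "0.15 -0.55 0 0 0 0 30" --pt "0.22 -0.8 0 0 0 0 30" --pt "0.26 -0.94 0 0 0 0 30" --pt "0.26 -0.94 0 0 0 0 30" --pt "0.26 -0.94 0 0 0 0 30"

```text
time: 14.55
tool_pos: [0.5844, 0.2415, 0.2013]
ee_rot: [3.141, 0.002, 0.378]
wrist_force: [0.7, -0.3, -1.0]
width: 0.0416
finger_force: 30.0
```

```bash
python3 - <<'E'
from h import *
go(.5863,.241,.0488,21.6)
E
```

```text
t 14.55 p [0.5844 0.2415 0.2013] yaw 21.67 w 0.0416 F [ 0.7 -0.3 -1. ] ff 30.0 | shift [0.02  0.01  1.525] turn [0.    0.002 0.001]
```

Call:
servo_tool --pt "0.02 0.01 0.15 0 0 0 30" --pt "0.02 0.01 0.35 0 0 0 30" --pt "0.02 0.01 0.55 0 0 0 30" --pt "0.02 0.01 0.75 0 0 0 30" --pt "0.02 0.01 0.9 0 0 0 30" --pt "0.02 0.01 1.0 0 0 0 30"

```text
time: 15.05
tool_pos: [0.5867, 0.2385, 0.0998]
ee_rot: [3.141, 0.004, 0.374]
wrist_force: [0.5, -0.2, -0.2]
width: 0.0413
finger_force: 30.0
```

Call:
servo_tool --pt "0 0 0.1 0 0 0 30" --pt "0 0 0.2 0 0 0 30" --pt "0 0 0.3 0 0 0 30" --pt "0 0 0.37 0 0 0 30" --pt "0 0 0.42 0 0 0 30" --pt "0 0 0.46 0 0 0 30" --pt "0 0 0.48 0 0 0 30" --pt "0 0 0.5 0 0 0 30" --pt "0 0 0.51 0 0 0 30" --pt "0 0 0.515 0 0 0 30" --pt "0 0 0.515 0 0 0 30"

```text
time: 15.97
tool_pos: [0.5877, 0.2411, 0.0512]
ee_rot: [3.141, -0.0, 0.377]
wrist_force: [0.0, 0.1, -0.8]
width: 0.0415
finger_force: 30.0
```

Call:
servo_tool --pt "0 0 0.005 0 0 0 30" --pt "0 0 0.01 0 0 0 30" --pt "0 0 0.01 0 0 0 30" --pt "0 0 0.01 0 0 0 30"

```text
time: 16.3
tool_pos: [0.5875, 0.2411, 0.05]
ee_rot: [3.141, -0.0, 0.377]
wrist_force: [0.3, 0.3, -0.8]
width: 0.041
finger_force: 30.0
```

Call:
servo_tool --pt "0 0 0.005 0 0 0 30" --pt "0 0 0.01 0 0 0 30" --pt "0 0 0.01 0 0 0 30"

```text
time: 16.55
tool_pos: [0.5875, 0.241, 0.0488]
ee_rot: [3.141, 0.0, 0.377]
wrist_force: [-0.1, -0.7, -1.2]
width: 0.0408
finger_force: 30.0
```

Call:
servo_tool --pt "0 0 0.005 0 0 0 30" --pt "0 0 0.005 0 0 0 30" --pt "0 0 0.005 0 0 0 30"

```text
time: 16.8
tool_pos: [0.5875, 0.2411, 0.0488]
ee_rot: [3.141, -0.0, 0.377]
wrist_force: [-0.7, -0.9, 1.3]
width: 0.0413
finger_force: 30.0
```

Call:
servo_tool --pt "0 0 0.005 0 0 0 30" --pt "0 0 0.005 0 0 0 30" --pt "0 0 0.005 0 0 0 30"

```text
time: 17.05
tool_pos: [0.5875, 0.2411, 0.0488]
ee_rot: [3.141, -0.0, 0.377]
wrist_force: [-3.4, -1.7, 6.3]
width: 0.0412
finger_force: 30.0
```

Call:
servo_tool --pt "0 0 0 0 0 0 50" --pt "0 0 0 0 0 0 60" --pt "0 0 0 0 0 0 60" --pt "0 0 0 0 0 0 60" --pt "0 0 -0.1 0 0 0 60" --pt "0 0 -0.25 0 0 0 60" --pt "0 0 -0.5 0 0 0 60" --pt "0 0 -0.75 0 0 0 60" --pt "0 0 -1.0 0 0 0 60"

```text
time: 17.8
tool_pos: [0.5874, 0.241, 0.1494]
ee_rot: [3.142, 0.0, 0.377]
wrist_force: [-1.0, 0.2, 0.8]
width: 0.06
finger_force: 0.0
```

Call:
servo_tool --pt "-0.03 0.1 -0.25 0 0 0 70" --pt "-0.13 0.3 -0.5 0 0 0 80" --pt "-0.26 0.57 -0.65 0 0 0 80" --pt "-0.4 0.85 -0.65 0 0 0 80"

```text
time: 18.13
tool_pos: [0.5836, 0.1474, 0.2191]
ee_rot: [3.139, -0.01, 0.379]
wrist_force: [0.9, -0.4, 0.8]
width: 0.0794
finger_force: 0.0
```

Call:
servo_tool --pt "-0.13 0.28 0 0 0 0 80" --pt "-0.27 0.57 0 0 0 0 80" --pt "-0.4 0.855 0 0 0 0 80"

```text
time: 18.38
tool_pos: [0.5757, 0.0517, 0.2141]
ee_rot: [3.141, -0.001, 0.377]
wrist_force: [1.2, -0.2, 0.4]
width: 0.08
finger_force: 0.0
```

Call:
servo_tool --pt "-0.13 0.28 0 0 0 0 80" --pt "-0.27 0.57 0 0 0 0 80" --pt "-0.4 0.855 0 0 0 0 80"

```text
time: 18.63
tool_pos: [0.5699, -0.0427, 0.2139]
ee_rot: [3.141, -0.001, 0.377]
wrist_force: [1.2, 0.4, 0.4]
width: 0.08
finger_force: 0.0
```

Call:
servo_tool --pt "-0.13 0.28 0 0 0 0 80" --pt "-0.27 0.57 0 0 0 0 80" --pt "-0.4 0.855 0 0 0 0 80"

```text
time: 18.88
tool_pos: [0.5641, -0.137, 0.2139]
ee_rot: [3.141, -0.001, 0.377]
wrist_force: [0.5, 0.4, 0.2]
width: 0.08
finger_force: 0.0
```

Call:
servo_tool --pt "-0.13 0.28 0 0 0 0 80" --pt "-0.27 0.57 0 0 0 0 80" --pt "-0.4 0.855 0 0 0 0 80"

```text
time: 19.13
tool_pos: [0.5584, -0.2312, 0.2139]
ee_rot: [3.141, -0.001, 0.377]
wrist_force: [-0.0, 0.2, 1.0]
width: 0.0801
finger_force: 0.0
```

Call:
servo_tool --pt "-0.13 0.28 0 0 0 -0.06 80" --pt "-0.27 0.57 0 0 0 -0.12 80" --pt "-0.4 0.855 0 0 0 -0.18 80" --pt "-0.4 0.855 0 0 0 -0.18 80" --pt "-0.4 0.855 0 0 0 -0.18 80" --pt "-0.4 0.855 0 0 0 -0.18 80"

```text
time: 19.63
tool_pos: [0.553, -0.3235, 0.2133]
ee_rot: [-3.142, -0.001, 0.659]
wrist_force: [-0.3, -0.1, -0.3]
width: 0.0803
finger_force: 0.0
```

```bash
python3 - <<'E'
from h import *
go(.5524,-.3247,.049,37.8)
c=cam('wrist')
a=robot.snapshot('wrist')[...,::-1].copy()
for x,y,z,ang,h,w in [(.5524,-.3247,.098,37.8,.021,.021),(.4577,-.2787,.088,-67.3,.016,.035)]:
    b=np.radians(ang);R=np.array([[np.cos(b),-np.sin(b)],[np.sin(b),np.cos(b)]])
    p=np.array([(h,w),(h,-w),(-h,-w),(-h,w)])@R.T+[x,y]
    q=w2pix('wrist',np.c_[p,[z]*4],c).round().astype(int);cv2.polylines(a,[q],True,(0,255,0),1)
t=robot.snapshot('top')[105:230,110:235,::-1]
cv2.imwrite('pics/m2.png',np.hstack([a,cv2.resize(t,(288,384))]))
E
```

```text
t 19.63 p [ 0.553  -0.3235  0.2133] yaw 37.74 w 0.0803 F [-0.3 -0.1 -0.3] ff 0.0 | shift [-0.013  0.006  1.643] turn [-0.    -0.    -0.001]
```

View pics/m2.png

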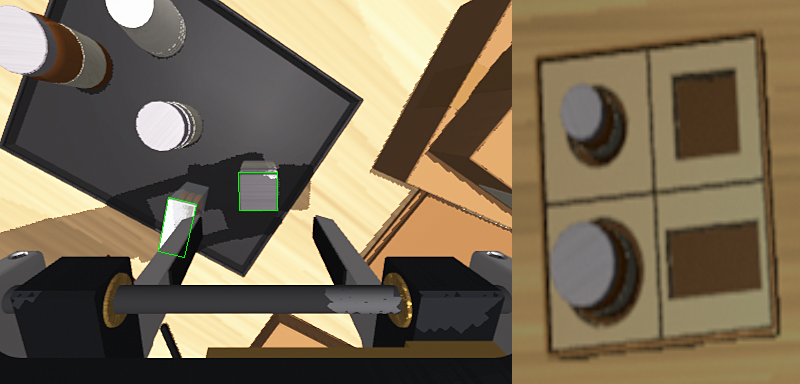

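Both jars are in their pockets. The tin lid at (258,191) and the cookie lid at (178,227) match the overlays. Descending on the tin.

Call:
servo_tool --pt "-0.01 0.01 0.2 0 0 0 70" --pt "-0.01 0.01 0.4 0 0 0 70" --pt "-0.01 0.01 0.6 0 0 0 70" --pt "-0.01 0.01 0.8 0 0 0 70" --pt "-0.01 0.01 1.0 0 0 0 70"

```text
time: 20.15
tool_pos: [0.5532, -0.3236, 0.1127]
ee_rot: [3.141, -0.0, 0.661]
wrist_force: [0.4, -0.1, 0.1]
width: 0.07
finger_force: 0.0
```

Call:
servo_tool --pt "0 0 0.15 0 0 0 70" --pt "0 0 0.3 0 0 0 70" --pt "0 0 0.45 0 0 0 70" --pt "0 0 0.55 0 0 0 70" --pt "0 0 0.62 0 0 0 70" --pt "0 0 0.64 0 0 0 70" --pt "0 0 0.64 0 0 0 70" --pt "0 0 0.64 0 0 0 70"

```text
time: 20.82
tool_pos: [0.5533, -0.3253, 0.05]
ee_rot: [3.14, -0.0, 0.66]
wrist_force: [0.6, -0.1, 0.2]
width: 0.0705
finger_force: 0.0
```

Call:
servo_tool --pt "0 0 0 0 0 0 60" --pt "0 0 0 0 0 0 50" --pt "0 0 0 0 0 0 42" --pt "0 0 0 0 0 0 34" --pt "0 0 0 0 0 0 34" --pt "0 0 0 0 0 0 34" --pt "0 0 0 0 0 0 34" --pt "0 0 0 0 0 0 34"

```text
time: 21.48
tool_pos: [0.5529, -0.3254, 0.0494]
ee_rot: [3.141, -0.0, 0.659]
wrist_force: [0.5, 0.2, 1.9]
width: 0.0439
finger_force: 30.0
```

Call:
servo_tool --pt "0 0 -0.1 0 0 0 34" --pt "0 0 -0.25 0 0 0 34" --pt "0 0 -0.4 0 0 0 34" --pt "0 0 -0.6 0 0 0 34" --pt "0 0 -0.8 0 0 0 34" --pt "0 0 -1.0 0 0 0 34"

```text
time: 21.98
tool_pos: [0.5524, -0.3249, 0.1497]
ee_rot: [-3.14, 0.0, 0.66]
wrist_force: [0.1, 0.2, -1.3]
width: 0.0437
finger_force: 30.0
```

Call:
servo_tool --pt "0 0 -0.2 0 0 0 34" --pt "0 0 -0.4 0 0 0 34" --pt "0 0 -0.55 0 0 0 34" --pt "0 0 -0.6 0 0 0 34"

```text
time: 22.32
tool_pos: [0.5536, -0.3257, 0.2127]
ee_rot: [3.137, -0.001, 0.66]
wrist_force: [-0.8, -0.3, -1.6]
width: 0.0437
finger_force: 30.0
```

Call:
servo_tool --pt "0.1 -0.11 0 0 0 0 34" --pt "0.25 -0.27 0 0 0 0 34" --pt "0.43 -0.47 0 0 0 0 34" --pt "0.63 -0.69 0 0 0 0 34"

```text
time: 22.65
tool_pos: [0.5593, -0.2303, 0.2066]
ee_rot: [-3.138, 0.001, 0.658]
wrist_force: [0.0, 0.1, -1.7]
width: 0.0441
finger_force: 30.0
```

Call:
servo_tool --pt "0.21 -0.23 0 0 0 0 34" --pt "0.42 -0.46 0 0 0 0 34" --pt "0.63 -0.69 0 0 0 0 34"

```text
time: 22.9
tool_pos: [0.5666, -0.1361, 0.2069]
ee_rot: [-3.138, 0.002, 0.66]
wrist_force: [-0.0, 0.7, -1.7]
width: 0.0436
finger_force: 30.0
```

Call:
servo_tool --pt "0.21 -0.23 0 0 0 0 34" --pt "0.42 -0.46 0 0 0 0 34" --pt "0.63 -0.69 0 0 0 0 34"

```text
time: 23.15
tool_pos: [0.5738, -0.043, 0.2069]
ee_rot: [-3.139, 0.002, 0.66]
wrist_force: [0.6, 0.1, -1.6]
width: 0.0438
finger_force: 30.0
```

Call:
servo_tool --pt "0.21 -0.23 0 0 0 0 34" --pt "0.42 -0.46 0 0 0 0 34" --pt "0.63 -0.69 0 0 0 0 34"

```text
time: 23.4
tool_pos: [0.5812, 0.0499, 0.2069]
ee_rot: [-3.139, 0.003, 0.66]
wrist_force: [0.1, -0.1, -0.5]
width: 0.0438
finger_force: 30.0
```

Call:
servo_tool --pt "0.21 -0.23 0 0 0 -0.06 34" --pt "0.42 -0.46 0 0 0 -0.12 34" --pt "0.55 -0.6 0 0 0 -0.19 34" --pt "0.63 -0.68 0 0 0 -0.26 34" --pt "0.63 -0.68 0 0 0 -0.33 34" --pt "0.63 -0.68 0 0 0 -0.4 34" --pt "0.63 -0.68 0 0 0 -0.47 34" --pt "0.63 -0.68 0 0 0 -0.53 34" --pt "0.63 -0.68 0 0 0 -0.58 34" --pt "0.63 -0.68 0 0 0 -0.615 34" --pt "0.63 -0.68 0 0 0 -0.615 34" --pt "0.63 -0.68 0 0 0 -0.615 34"

```text
time: 24.4
tool_pos: [0.5897, 0.1403, 0.2073]
ee_rot: [-3.139, 0.0, 1.625]
wrist_force: [-0.3, -0.2, -1.6]
width: 0.0434
finger_force: 30.0
```

```bash
python3 - <<'E'
from h import *
go(.591,.1385,.0552,93.1)
E
```

```text
t 24.4 p [0.5897 0.1403 0.2073] yaw 93.09 w 0.0434 F [-0.3 -0.2 -1.6] ff 30.0 | shift [-0.019  0.017  1.521] turn [-0.002  0.    -0.   ]
```

Call:
servo_tool --pt "-0.02 0.015 0.15 0 0 0 34" --pt "-0.02 0.015 0.35 0 0 0 34" --pt "-0.02 0.015 0.55 0 0 0 34" --pt "-0.02 0.015 0.75 0 0 0 34" --pt "-0.02 0.015 0.9 0 0 0 34" --pt "-0.02 0.015 1.0 0 0 0 34" --pt "-0.02 0.015 1.0 0 0 0 34"

```text
time: 24.98
tool_pos: [0.5902, 0.1377, 0.1053]
ee_rot: [-3.135, 0.001, 1.625]
wrist_force: [-0.6, 0.5, -1.4]
width: 0.0439
finger_force: 30.0
```

```bash
python3 - <<'E'
from h import *
go(.591,.1385,.0552,93.1)
cv2.imwrite('pics/s1.png',robot.snapshot('side')[180:330,90:300,::-1].repeat(3,0).repeat(3,1))
E
```

```text
t 24.98 p [0.5902 0.1377 0.1053] yaw 93.1 w 0.0439 F [-0.6  0.5 -1.4] ff 30.0 | shift [0.008 0.012 0.501] turn [-0.004  0.    -0.   ]
```

View pics/s1.png

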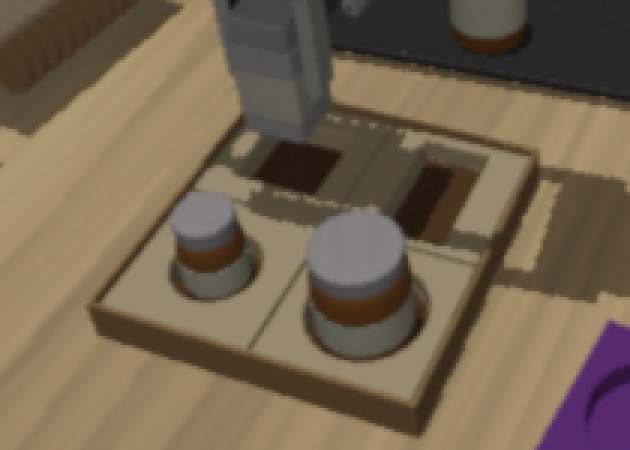

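The two jars are seated, and the tin hangs square above its pocket at (300,165). Lowering it.

Call:
servo_tool --pt "0.005 0.01 0.1 0 0 0 34" --pt "0.005 0.01 0.2 0 0 0 34" --pt "0.005 0.01 0.29 0 0 0 34" --pt "0.005 0.01 0.36 0 0 0 34" --pt "0.005 0.01 0.41 0 0 0 34" --pt "0.005 0.01 0.44 0 0 0 34" --pt "0.005 0.01 0.46 0 0 0 34" --pt "0.005 0.01 0.48 0 0 0 34" --pt "0.005 0.01 0.485 0 0 0 34" --pt "0.005 0.01 0.485 0 0 0 34"

```text
time: 25.87
tool_pos: [0.5936, 0.1383, 0.0606]
ee_rot: [3.141, 0.0, 1.626]
wrist_force: [0.2, -0.1, -0.9]
width: 0.0435
finger_force: 30.0
```

Call:
servo_tool --pt "0 0 0.005 0 0 0 34" --pt "0 0 0.01 0 0 0 34" --pt "0 0 0.01 0 0 0 34" --pt "0 0 0.01 0 0 0 34"

```text
time: 26.2
tool_pos: [0.5935, 0.1383, 0.0596]
ee_rot: [3.141, 0.0, 1.626]
wrist_force: [0.8, 0.0, -1.1]
width: 0.0435
finger_force: 30.0
```

Call:
servo_tool --pt "0 0 0.005 0 0 0 34" --pt "0 0 0.005 0 0 0 34" --pt "0 0 0.005 0 0 0 34"

```text
time: 26.45
tool_pos: [0.5935, 0.1383, 0.059]
ee_rot: [3.142, 0.0, 1.626]
wrist_force: [0.2, -0.0, -1.0]
width: 0.044
finger_force: 30.0
```

Call:
servo_tool --pt "0 -0.02 0.01 0 0 0 34" --pt "0 -0.02 0.02 0 0 0 34" --pt "0 -0.02 0.03 0 0 0 34" --pt "0 -0.02 0.03 0 0 0 34"

```text
time: 26.78
tool_pos: [0.5913, 0.1382, 0.0556]
ee_rot: [-3.141, 0.0, 1.626]
wrist_force: [-0.6, -0.3, -0.5]
width: 0.0436
finger_force: 30.0
```

Call:
servo_tool --pt "0 0 0.005 0 0 0 34" --pt "0 0 0.005 0 0 0 34" --pt "0 0 0.005 0 0 0 34"

```text
time: 27.03
tool_pos: [0.5915, 0.1382, 0.0555]
ee_rot: [3.141, 0.0, 1.626]
wrist_force: [0.3, -0.4, -1.7]
width: 0.0433
finger_force: 30.0
```

Call:
servo_tool --pt "0 0 0.005 0 0 0 34" --pt "0 0 0.005 0 0 0 34" --pt "0 0 0.005 0 0 0 34"

```text
time: 27.28
tool_pos: [0.5916, 0.1382, 0.0554]
ee_rot: [3.141, 0.0, 1.626]
wrist_force: [-1.1, -1.0, 1.9]
width: 0.0442
finger_force: 30.0
```

Call:
servo_tool --pt "0 0 0 0 0 0 52" --pt "0 0 0 0 0 0 60" --pt "0 0 0 0 0 0 60" --pt "0 0 0 0 0 0 60" --pt "0 0 -0.1 0 0 0 60" --pt "0 0 -0.25 0 0 0 60" --pt "0 0 -0.5 0 0 0 60" --pt "0 0 -0.75 0 0 0 60" --pt "0 0 -1.0 0 0 0 60"

```text
time: 28.03
tool_pos: [0.5913, 0.1382, 0.1566]
ee_rot: [3.141, 0.0, 1.626]
wrist_force: [0.2, -0.1, 0.2]
width: 0.0598
finger_force: 0.0
```

Call:
servo_tool --pt "-0.1 -0.04 -0.25 0 0 0 60" --pt "-0.3 -0.12 -0.5 0 0 0 60" --pt "-0.55 -0.21 -0.6 0 0 0 60" --pt "-0.82 -0.31 -0.6 0 0 0 60"

```text
time: 28.37
tool_pos: [0.5666, 0.0545, 0.2203]
ee_rot: [3.133, 0.0, 1.627]
wrist_force: [-0.2, -0.5, -0.7]
width: 0.06
finger_force: 0.0
```

Call:
servo_tool --pt "-0.27 -0.1 0 0 0 0 60" --pt "-0.55 -0.21 0 0 0 0 60" --pt "-0.82 -0.31 0 0 0 0 60"

```text
time: 28.62
tool_pos: [0.538, -0.0302, 0.2162]
ee_rot: [3.14, 0.001, 1.626]
wrist_force: [-0.4, -0.0, 0.5]
width: 0.0599
finger_force: 0.0
```

Call:
servo_tool --pt "-0.27 -0.1 0 0 0 0 60" --pt "-0.55 -0.21 0 0 0 0 60" --pt "-0.82 -0.31 0 0 0 0 60"

```text
time: 28.87
tool_pos: [0.5114, -0.1138, 0.216]
ee_rot: [3.14, 0.001, 1.626]
wrist_force: [-0.0, -0.3, -1.3]
width: 0.0599
finger_force: 0.0
```

Call:
servo_tool --pt "-0.27 -0.1 0 0 0 0 60" --pt "-0.55 -0.21 0 0 0 0 60" --pt "-0.82 -0.31 0 0 0 0 60"

```text
time: 29.12
tool_pos: [0.485, -0.1974, 0.2161]
ee_rot: [3.14, 0.001, 1.626]
wrist_force: [0.6, 0.6, -0.1]
width: 0.06
finger_force: 0.0
```

Call:
servo_tool --pt "-0.27 -0.1 0 0 0 0.07 60" --pt "-0.55 -0.21 0 0 0 0.14 60" --pt "-0.82 -0.31 0 0 0 0.21 60" --pt "-0.82 -0.31 0 0 0 0.28 60" --pt "-0.82 -0.31 0 0 0 0.36 60" --pt "-0.82 -0.31 0 0 0 0.44 60" --pt "-0.82 -0.31 0 0 0 0.52 60" --pt "-0.82 -0.31 0 0 0 0.59 60" --pt "-0.82 -0.31 0 0 0 0.66 60" --pt "-0.82 -0.31 0 0 0 0.73 60" --pt "-0.82 -0.31 0 0 0 0.78 60" --pt "-0.82 -0.31 0 0 0 0.78 60"

```text
time: 30.12
tool_pos: [0.4592, -0.2797, 0.2159]
ee_rot: [3.141, -0.001, 0.399]
wrist_force: [0.0, -0.7, -0.0]
width: 0.0596
finger_force: 0.0
```

```bash
python3 - <<'E'
from h import *
go(.4577,-.2787,.049,22.7)
c=cam('wrist')
a=robot.snapshot('wrist')[...,::-1].copy()
for x,y,z,ang,h,w in [(.4577,-.2787,.088,-67.3,.016,.035)]:
    b=np.radians(ang);R=np.array([[np.cos(b),-np.sin(b)],[np.sin(b),np.cos(b)]])
    p=np.array([(h,w),(h,-w),(-h,-w),(-h,w)])@R.T+[x,y]
    q=w2pix('wrist',np.c_[p,[z]*4],c).round().astype(int);cv2.polylines(a,[q],True,(0,255,0),1)
t=robot.snapshot('top')[105:230,110:235,::-1]
cv2.imwrite('pics/m3.png',np.hstack([a,cv2.resize(t,(288,384))]))
E
```

```text
t 30.12 p [ 0.4592 -0.2797  0.2159] yaw 22.87 w 0.0596 F [ 0.  -0.7 -0. ] ff 0.0 | shift [-0.011 -0.017  1.669] turn [ 0.001 -0.     0.002]
```

View pics/m3.png

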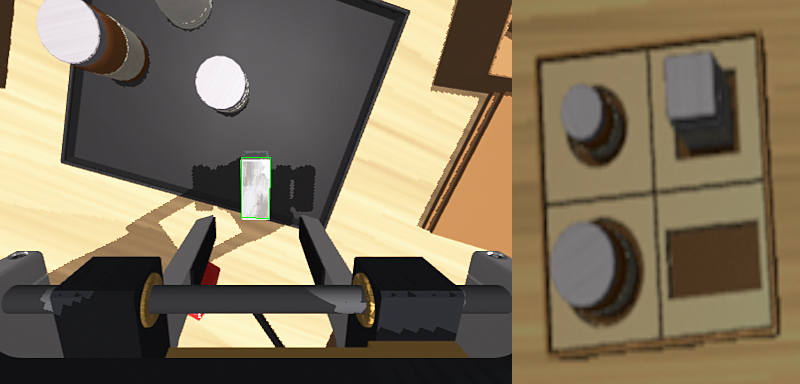

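The tin stands in its pocket. The cookie box lid at (256,188) matches the overlay and is square to the jaws. Descending.

Call:
servo_tool --pt "-0.01 -0.015 0.2 0 0 0 60" --pt "-0.01 -0.015 0.4 0 0 0 60" --pt "-0.01 -0.015 0.6 0 0 0 60" --pt "-0.01 -0.015 0.8 0 0 0 60" --pt "-0.01 -0.015 1.0 0 0 0 60"

```text
time: 30.63
tool_pos: [0.4577, -0.2787, 0.1145]
ee_rot: [3.141, -0.0, 0.402]
wrist_force: [0.2, -0.3, 0.6]
width: 0.0602
finger_force: 0.0
```

Call:
servo_tool --pt "0 0 0.15 0 0 0 60" --pt "0 0 0.3 0 0 0 60" --pt "0 0 0.45 0 0 0 60" --pt "0 0 0.55 0 0 0 60" --pt "0 0 0.63 0 0 0 60" --pt "0 0 0.67 0 0 0 60" --pt "0 0 0.67 0 0 0 60" --pt "0 0 0.67 0 0 0 60"

```text
time: 31.3
tool_pos: [0.458, -0.2789, 0.0485]
ee_rot: [3.141, -0.0, 0.401]
wrist_force: [-0.1, 0.5, 0.1]
width: 0.0602
finger_force: 0.0
```

Call:
servo_tool --pt "0 0 0 0 0 0 48" --pt "0 0 0 0 0 0 38" --pt "0 0 0 0 0 0 30" --pt "0 0 0 0 0 0 24" --pt "0 0 0 0 0 0 24" --pt "0 0 0 0 0 0 24" --pt "0 0 0 0 0 0 24" --pt "0 0 0 0 0 0 24"

```text
time: 31.97
tool_pos: [0.4578, -0.2787, 0.0484]
ee_rot: [3.141, -0.0, 0.4]
wrist_force: [-0.9, -0.3, 1.8]
width: 0.0321
finger_force: 30.0
```

Call:
servo_tool --pt "0 0 -0.1 0 0 0 24" --pt "0 0 -0.25 0 0 0 24" --pt "0 0 -0.4 0 0 0 24" --pt "0 0 -0.6 0 0 0 24" --pt "0 0 -0.8 0 0 0 24" --pt "0 0 -1.0 0 0 0 24"

```text
time: 32.47
tool_pos: [0.4573, -0.2785, 0.1488]
ee_rot: [-3.141, 0.001, 0.4]
wrist_force: [0.6, 0.4, -1.6]
width: 0.0319
finger_force: 30.0
```

Call:
servo_tool --pt "0 0 -0.2 0 0 0 24" --pt "0 0 -0.4 0 0 0 24" --pt "0 0 -0.55 0 0 0 24" --pt "0 0 -0.6 0 0 0 24"

```text
time: 32.8
tool_pos: [0.4585, -0.2794, 0.2114]
ee_rot: [3.137, -0.002, 0.4]
wrist_force: [0.1, 0.1, -1.3]
width: 0.0321
finger_force: 30.0
```

Call:
servo_tool --pt "0.07 -0.14 0 0 0 0 24" --pt "0.19 -0.37 0 0 0 0 24" --pt "0.32 -0.63 0 0 0 0 24" --pt "0.47 -0.92 0 0 0 0 24"

```text
time: 33.13
tool_pos: [0.4641, -0.1741, 0.2062]
ee_rot: [-3.139, 0.002, 0.399]
wrist_force: [-0.3, 0.9, -1.4]
width: 0.0316
finger_force: 30.0
```

Call:
servo_tool --pt "0.12 -0.23 0 0 0 0 24" --pt "0.24 -0.46 0 0 0 0 24" --pt "0.36 -0.69 0 0 0 0 24" --pt "0.47 -0.92 0 0 0 0 24"

```text
time: 33.47
tool_pos: [0.4714, -0.0702, 0.2063]
ee_rot: [-3.139, 0.002, 0.401]
wrist_force: [0.2, -0.1, -1.3]
width: 0.0319
finger_force: 30.0
```

Call:
servo_tool --pt "0.12 -0.23 0 0 0 0 24" --pt "0.24 -0.46 0 0 0 0 24" --pt "0.36 -0.69 0 0 0 0 24" --pt "0.47 -0.92 0 0 0 0 24"

```text
time: 33.8
tool_pos: [0.4786, 0.0326, 0.2063]
ee_rot: [-3.14, 0.003, 0.401]
wrist_force: [0.3, 0.9, -1.2]
width: 0.0324
finger_force: 30.0
```

Call:
servo_tool --pt "0.12 -0.23 0 0 0 -0.06 24" --pt "0.24 -0.46 0 0 0 -0.13 24" --pt "0.36 -0.69 0 0 0 -0.2 24" --pt "0.44 -0.84 0 0 0 -0.27 24" --pt "0.47 -0.92 0 0 0 -0.34 24" --pt "0.47 -0.92 0 0 0 -0.42 24" --pt "0.47 -0.92 0 0 0 -0.5 24" --pt "0.47 -0.92 0 0 0 -0.58 24" --pt "0.47 -0.92 0 0 0 -0.65 24" --pt "0.47 -0.92 0 0 0 -0.72 24" --pt "0.47 -0.92 0 0 0 -0.78 24" --pt "0.47 -0.92 0 0 0 -0.78 24"

```text
time: 34.8
tool_pos: [0.486, 0.134, 0.2063]
ee_rot: [-3.138, 0.0, 1.628]
wrist_force: [0.3, -0.3, -1.6]
width: 0.0318
finger_force: 30.0
```

```bash
python3 - <<'E'
from h import *
go(.489,.1335,.0544,93.1)
E
```

```text
t 34.8 p [0.486  0.134  0.2063] yaw 93.26 w 0.0318 F [ 0.3 -0.3 -1.6] ff 30.0 | shift [-0.007  0.035  1.519] turn [-0.002  0.     0.002]
```

Call:
servo_tool --pt "-0.005 0.02 0.15 0 0 0 24" --pt "-0.005 0.03 0.35 0 0 0 24" --pt "-0.005 0.03 0.55 0 0 0 24" --pt "-0.005 0.03 0.75 0 0 0 24" --pt "-0.005 0.03 0.9 0 0 0 24" --pt "-0.005 0.03 1.0 0 0 0 24" --pt "-0.005 0.03 1.0 0 0 0 24" --pt "-0.005 0.03 1.0 0 0 0 24"

```text
time: 35.47
tool_pos: [0.4897, 0.1333, 0.1074]
ee_rot: [-3.14, 0.0, 1.625]
wrist_force: [0.0, -0.1, -0.9]
width: 0.0318
finger_force: 30.0
```

```bash
python3 - <<'E'
from h import *
go(.489,.1335,.0544,93.1)
cv2.imwrite('pics/s2.png',robot.snapshot('side')[160:330,90:300,::-1].repeat(3,0).repeat(3,1))
E
```

```text
t 35.47 p [0.4897 0.1333 0.1074] yaw 93.09 w 0.0318 F [ 0.  -0.1 -0.9] ff 30.0 | shift [ 0.002 -0.006  0.53 ] turn [-0.001  0.    -0.   ]
```

View pics/s2.png

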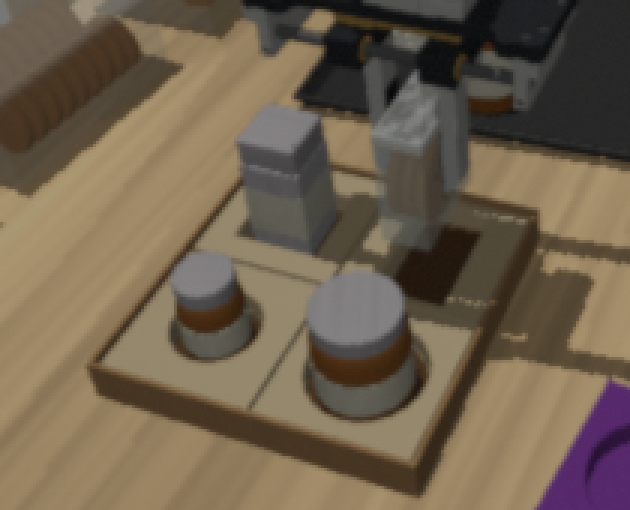

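The cookie box hangs upright over the oblong pocket (435,265), and the tin is upright in its own. Lowering.

Call:
servo_tool --pt "0 0 0.1 0 0 0 24" --pt "0 0 0.2 0 0 0 24" --pt "0 0 0.29 0 0 0 24" --pt "0 0 0.36 0 0 0 24" --pt "0 0 0.42 0 0 0 24" --pt "0 0 0.46 0 0 0 24" --pt "0 0 0.48 0 0 0 24" --pt "0 0 0.49 0 0 0 24" --pt "0 0 0.5 0 0 0 24" --pt "0 0 0.505 0 0 0 24" --pt "0 0 0.505 0 0 0 24"

```text
time: 36.43
tool_pos: [0.4906, 0.1332, 0.0577]
ee_rot: [3.141, 0.0, 1.626]
wrist_force: [-0.2, -0.3, -2.1]
width: 0.0317
finger_force: 30.0
```

Call:
servo_tool --pt "0 0 0.005 0 0 0 24" --pt "0 0 0.01 0 0 0 24" --pt "0 0 0.01 0 0 0 24" --pt "0 0 0.01 0 0 0 24"

```text
time: 36.77
tool_pos: [0.4904, 0.1331, 0.0565]
ee_rot: [3.141, 0.0, 1.626]
wrist_force: [0.3, 0.4, -1.4]
width: 0.032
finger_force: 30.0
```

Call:
servo_tool --pt "0 0 0.005 0 0 0 24" --pt "0 0 0.01 0 0 0 24" --pt "0 0 0.01 0 0 0 24"

```text
time: 37.02
tool_pos: [0.4903, 0.1331, 0.0553]
ee_rot: [-3.141, 0.0, 1.626]
wrist_force: [0.3, 0.3, -2.3]
width: 0.0319
finger_force: 30.0
```

Call:
servo_tool --pt "0 0 0.005 0 0 0 24" --pt "0 0 0.01 0 0 0 24" --pt "0 0 0.01 0 0 0 24"

```text
time: 37.27
tool_pos: [0.4904, 0.1332, 0.0544]
ee_rot: [3.142, 0.0, 1.626]
wrist_force: [-0.2, 0.5, -2.0]
width: 0.0322
finger_force: 30.0
```

Call:
servo_tool --pt "0 0 0.005 0 0 0 24" --pt "0 0 0.005 0 0 0 24" --pt "0 0 0.005 0 0 0 24"

```text
time: 37.52
tool_pos: [0.4905, 0.1332, 0.0544]
ee_rot: [3.141, 0.0, 1.626]
wrist_force: [-1.0, -0.4, 2.4]
width: 0.0314
finger_force: 30.0
```

Contact with the pocket floor. Releasing, rising, and backing off toward the base to clear the view.

Call:
servo_tool --pt "0 0 0 0 0 0 40" --pt "0 0 0 0 0 0 48" --pt "0 0 0 0 0 0 48" --pt "0 0 0 0 0 0 48" --pt "0 0 -0.1 0 0 0 48" --pt "0 0 -0.25 0 0 0 48" --pt "0 0 -0.5 0 0 0 48" --pt "0 0 -0.75 0 0 0 48" --pt "0 0 -1.0 0 0 0 48"

```text
time: 38.27
tool_pos: [0.4902, 0.1331, 0.1556]
ee_rot: [3.141, 0.0, 1.626]
wrist_force: [0.6, 0.6, 0.2]
width: 0.0479
finger_force: 0.0
```

Call:
servo_tool --pt "0 0 -0.25 0 0 0 48" --pt "0 -0.2 -0.5 0 0 0 48" --pt "0 -0.5 -0.7 0 0 0 48" --pt "0 -0.75 -0.8 0 0 0 48" --pt "0 -1.0 -0.8 0 0 0 48" --pt "0 -1.0 -0.8 0 0 0 48" --pt "0 -1.0 -0.8 0 0 0 48"

```text
time: 38.85
tool_pos: [0.3903, 0.1278, 0.2353]
ee_rot: [3.138, -0.0, 1.626]
wrist_force: [0.2, 1.0, 0.5]
width: 0.048
finger_force: 0.0
```

```bash
python3 - <<'E'
from h import *
go(.39,.13,.23,93)
s=robot.snapshot('side')[...,::-1];t=robot.snapshot('top')[...,::-1]
cv2.imwrite('pics/f.png',np.vstack([cv2.resize(s[110:330,110:350],(600,550))[:330*0+550],]))
cv2.imwrite('pics/f.png',np.hstack([cv2.resize(s[110:330,110:350],(420,385)),cv2.resize(t[70:250,100:460],(380,385))]))
E
```

```text
t 38.85 p [0.3903 0.1278 0.2353] yaw 93.16 w 0.048 F [0.2 1.  0.5] ff 0.0 | shift [ 0.022 -0.002  0.053] turn [ 0.002 -0.     0.002]
```

View pics/f.png

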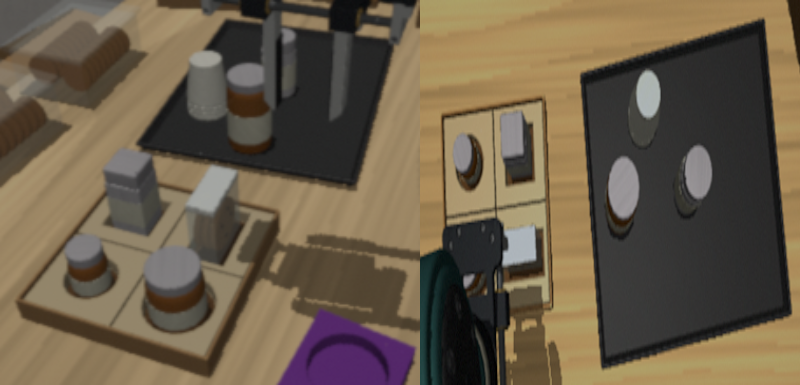

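All four goods stand in their pockets: mini (88,265), tin (130,190), cookie box (213,215) and jar (175,287) in the left half. The tall jar, round tin and cups are still standing on the pan.

```bash
python3 -c "
from bench import robot
print(robot.close_job())"
```

```text
the job is handed in; nothing more can be done
None
```

The low jar, mini jar, square tin and cookie box each stand upright in their own pockets, set down to the pocket floor, and the tall jar and round tin were left where they were; the job was handed in at about 39 s of the 112 s allowed, and no verdict was returned.

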